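# Set-press of a carver's sprung tilt mount

## Task

Two sprung tilt mounts stand on the carving bench; one has a jade disc lying on its plate. On that one, check the spring: press the rubber corner pad down with your fingertips until the needle lines up with the brass tab on the scale, without running past the tab, and keep it there for a good second. Then let go so that the plate springs back up; leave the disc lying on it, do not press the other mount, and disturb nothing else.

Things in the scene. Friction and masses are not known exactly. Their poses are not given: they have to be found in the camera images.
- work_mount: The work mount, the one carrying the disc: wooden base 135 x 165 x 12 mm fixed to the bench, with an aluminium plate 110 x 104 x 7 mm, its middle 55 mm above the bench, hinged along its far edge; pad at the plate's near right corner, needle upright on its left. Origin on the bench under the plate's middle; x points away from the robot (yaw up to 0.35 rad), y left, z up. Hinge axis: along y, at x = 50 mm, z = 55 mm.
- work_pad: The corner pad to press on the work mount: a black rubber disc, 24 mm across, 8 mm high, giving 2 to 3 mm under the press. Origin: centre of its top face, 66.5 mm above the bench at rest, 90 mm nearer than the hinge axis and 36 mm right of the mount's middle. Axes as the mount's, tilting with the plate. Pressing it straight down swings the needle's top towards -x.
- work_plate (a joint): Tilt of the work mount's plate, rad: 0 at rest (level, sprung against its stop), growing as the pad is pressed, stop at 0.30. The pad sinks about 0.9 mm per 0.01 rad. The damped spring needs about 2 to 3 N on the pad to start and about 0.33 N more per 0.01 rad; let go, it is back up in about a second.
- work_needle (a point): Centre of the cross-bar on top of the work mount's needle (dark steel, 4 mm wide, 22 mm along y), 150 mm from the hinge axis, straight above it at rest (205 mm above the bench). Moves towards -x by about 1.5 mm per 0.01 rad. Axes as the pad's.
- work_tab (a point): Centre of the brass tab on the work mount's white scale arc, the mark to reach: 10 mm wide in x, 22 mm along y, 150 mm from the hinge axis, 36 mm left (+y) of the needle's bar. It stands 16 to 35 mm to the -x side of the resting needle (0.11 to 0.23 rad) and must not be shifted. Its axes are the mount's, tilted by that angle; the needle lines up when its x in the tab's frame is 0.
- disc_center (a point): Centre of the jade disc, 44 mm across, 10 mm high with a 12 mm hole, lying loose on the middle of the work mount's plate.
- spare_pad: The same pad on the other mount, which is alike in everything (its needle too stands up to 208 mm above the bench) but has an empty plate; leave it alone. Origin: centre of its top face.
- spare_plate (a joint): Tilt of the other mount's plate, rad, 0 at rest; leave it there.
- offcut: A block of rough jade 34 x 26 x 20 mm, loose on the bench, to be left alone. Origin: centre of its underside.
- jar: A small jar, 34 mm across, 50 mm high, loose on the bench, to be left alone. Origin: centre of its underside.
- brush: A brush 170 mm long, loose on the bench, to be left alone. Origin: centre of its underside.
- graver: A hand tool 160 mm long, loose on the bench, to be left alone. Origin: centre of its underside.
- loupe: A black loupe, 32 mm across, 31 mm high, loose on the bench, to be left alone. Origin: centre of its underside.
- cup: A white cup, 64 mm across, 70 mm high, loose on the bench, to be left alone. Origin: centre of its underside.
- wax: A green wax block 60 x 40 x 22 mm, loose on the bench, to be left alone. Origin: centre of its underside.
Mind the look-alikes: they are no part of the job. What is shaped like the work_mount but orange or turquoise is not meant.

How it is judged:
On the way, in this order (a step that is already met when the one before it is completed fails the run):
1. the fingers press the work mount's pad and the needle's bar stays within 5 mm of the tab's centre line (the tab's own width) for 0.7 s (x of work_needle in the frame of work_tab between -0.005 and 0.005 m and contact force between the fingers and work_pad above 1 N), for 0.7 s.
2. the plate is let go and has sprung back up (value of joint work_plate below 0.02 rad), for 0.2 s.
At the end, for the whole second after the job is handed in: The work plate is back at rest (tilt under 0.02 rad), the disc lies on it within 12 mm of where it lay, the other plate is at rest and the tab has not been shifted (4 mm) (value of joint each of work_plate, spare_plate below 0.02 rad and distance of disc_center from where it was at the start of the episode below 0.012 m and distance of work_tab from where it was at the start of the episode below 0.004 m); the robot touches nothing.
It fails at once if the needle runs past the tab (more than 10 mm beyond its centre line) (x of work_needle in the frame of work_tab below -0.01 m).
It fails at once if the other mount is pressed (tilt over 0.04 rad) (value of joint spare_plate above 0.04 rad).
It fails at once if the disc is lifted or slides off (more than 30 mm from its start) (distance of disc_center from where it was at the start of the episode above 0.03 m).
It fails at once if the tab is shifted by more than 4 mm (distance of work_tab from where it was at the start of the episode above 0.004 m).
It fails at once if a thing on the bench is moved or lifted by more than 25 mm (distance of any of offcut, jar, brush, graver, loupe, cup, wax from where it was at the start of the episode above 0.025 m).
It also fails if it takes over 45 s, if anything falls off the work surface, if the arm or the gripper's body presses on something with over 40 N, if the wrist force passes 120 N, or if a joint passes its speed limit or range.

## Robot

A 6-joint arm with a two-finger parallel gripper is mounted at the origin on the work surface. World frame = base frame: x ahead of the robot, y to its left, z up, the work surface at z = 0. Lengths are in m, angles in rad, forces in N, time in s.
With the tool pointing down it reaches from about 0.35 to 0.95 m from the base axis. Payload 17.4 kg.
Tool frame: the origin (TCP) lies at the very end of the fingers, on their centre line; the grasp point (between the pads) lies 19 mm behind it; y points along the fingers, z is the direction in which the jaws open and shut, and the axes are right-handed (so a half turn about y gives the same grasp; the last joint's range is limited). The gripper opens to 93 mm and grips with 3 to 60 N. Pads are 15 mm wide; open, the fingers measure 128 mm over their backs; the gripper's body (75 mm by 188 mm) begins 65 mm behind the grasp point.
Start: joints at [-1.282, 0.116, 1.442, -0, 1.584, -0.038], TCP at [0.217, -0.639, 0.219] pointing down, gripper open.
Joint ranges: [-2.83, 2.83], [-0.83, 2.19], [0.07, 2.5], [-1.14, 4.28], [0.01, 3], [-2.97, 2.97]. Speed limits (rad/s): [1.89, 1.89, 2.22, 3.14, 3.14, 3.14].

## Interface

Orientations are given as a rotation vector (axis times angle).
In Python, from plant import * gives the robot as it stands.
- The arm moves only by the shell command python3 -m handwheel 'ROWS'. ROWS is JSON, a list of rows, each a list of 7 numbers: the gripper command: -1 is shut, 1 is fully open, values between are in proportion, then the shift along the world's x, y, z in mm, then the turn, a rotation vector about the world's x, y, z in rad. In form: [[claw, dx, dy, dz, rx, ry, rz], ...]. A call has 1 to 8 rows; each row shifts and turns the commanded pose from where the row before left it; what a row does not reach is not made up. A row lasts 1/8 s, in which the tool goes at most 62.5 mm and 10.7 degrees, less where a joint would pass 70% of its speed; a pose out of reach is approached as far as the arm can. A call is refused whole if a number of a shift passes 62.5 or a number of a turn 0.188, either way. A call with a gripper value outside its range is refused whole. The fingers move at their own pace and stop on an object; the grip force is fixed at half the most. Time passes only in rows, so rows that do not move let the fingers close. It gives the time, the measured TCP pose, the force and the opening at its end, in the units of the state.
- observe(): the state, without advancing time (a new reading comes with each control period).
- read_camera(name): name is "scene" or "top" or "wrist"; returns a dict with "image" (420x560x3 uint8, red, green, blue), "fx", "fy", "cx", "cy" (pixels), "k1" (the pictures are not rectified: a ray, as slopes to the right and down, at radius r is drawn at 1 + k1 r^2 times it, then the intrinsics apply), "pose" (4x4, takes a point from camera to world coordinates). Camera axes: x right, y down, z forward; pixel columns grow to the right and rows downward; lengths in m; the calibration is good to about 2 mm. A picture is of the moment at which its call begins. There is no depth.
- job_done(): hands the job in, once; it reports no verdict.
Trained networks look in the newest picture that a camera, given by its name, has taken for a name from the list of things; names that differ only in an ending like _2 or _b are one class to them, and where a whole thing is asked for, a point or a joint stands for the part that bears it (a point fixed in the world has none). Each returns a list of dicts, best first, with "score" (0 to 1); they miss things now and then, are a little off and sometimes report something else, mostly with a low value. They report only what shows in the picture. A call takes as long as a camera call. They do not tell look-alikes from the thing itself.
- look_for(target, camera): "box" ([left, top, right, bottom] in pixels, round what is visible of it).
- outline_of(target, camera): "mask" (420x560 bool, what is visible of it) and "box" ([left, top, right, bottom] in pixels, round what is visible of it).
The state is a dict: "time": time; "qpos": joint angles; "qvel": joint speeds; "joint_efforts": joint torques, N m; "tool_pos": TCP position; "tcp_rot": TCP orientation; "wrist_force": force on the tool from outside, world axes, zero at the start; "torque": the same for the moment, N m; "opening": finger opening in m.
Only numpy, scipy, OpenCV 4.12 (cv2) and the standard library are available. Lean on these libraries where they do the work, as an engineer would, in place of code of your own. Each camera call takes 0.05 s, during which the arm holds its last target. There are 200 camera calls.

## Working session

There is one attempt and no reset: what is moved stays moved. The work goes in short steps, Python scripts to look and compute and a shell command to move; the robot and the scene stay as the last step left them, time stands still between calls to the robot, and variables do not carry over. Pictures are saved under pics/ and viewed, about 8 in all and at most 12, crops included, and the job is handed in when it is done.

```bash
mkdir -p pics; cat > h.py <<'E'
from plant import *
import numpy as np, cv2
def cam(n,save=None):
    c=read_camera(n)
    if save: cv2.imwrite('pics/'+save,c['image'][:,:,::-1])
    return c
def proj(c,p):
    T=np.linalg.inv(np.array(c['pose'])); q=T[:3,:3]@np.array(p)+T[:3,3]
    s=q[:2]/q[2]; s=s*(1+c['k1']*(s@s)); return np.array([c['fx']*s[0]+c['cx'],c['fy']*s[1]+c['cy']])
def ray(c,u,v):
    K=np.array([[c['fx'],0,c['cx']],[0,c['fy'],c['cy']],[0,0,1]])
    d=np.array([(u-c['cx'])/c['fx'],(v-c['cy'])/c['fy']]); s=d.copy()
    for _ in range(20): s=d/(1+c['k1']*(s@s))
    P=np.array(c['pose']); return P[:3,3],P[:3,:3]@np.array([s[0],s[1],1])
def at(c,u,v,z):
    o,d=ray(c,u,v); return o+d*(z-o[2])/d[2]
E
python3 - <<'E'
from h import *
s=observe();print(s['tool_pos'],s['tcp_rot'],s['wrist_force'],s['time'])
for n in ('top','scene'):
    c=cam(n,n+'0.png');print(n,np.round(c['pose'],3).tolist(),c['fx'],c['k1'])
    for t,z in (('work_pad',.0665),('disc_center',.0635),('work_needle',.205),('work_tab',.203),('work_mount',.055)):
        for r in look_for(t,n)[:4]:
            b=r['box'];print(t,round(r['score'],2),np.round(b),at(c,(b[0]+b[2])/2,(b[1]+b[3])/2,z).round(3))
a=cv2.imread('pics/top0.png');b=cv2.imread('pics/scene0.png')
E
```

```text
[ 0.21660284 -0.63905272  0.21790106] [-0.33723938  2.04589275 -2.04338995] [-0.64469516  0.74710531  0.07053069] 0.0
top [[0.011, -0.99, 0.139, 0.314], [-1.0, -0.013, -0.015, 0.013], [0.016, -0.138, -0.99, 1.632], [0.0, 0.0, 0.0, 1.0]] 495.32679199406783 -0.017103672799420797
work_pad 0.46 [341. 211. 350. 219.] [ 0.522 -0.193  0.066]
disc_center 0.58 [326. 187. 339. 204.] [ 0.585 -0.151  0.064]
work_needle 0.9 [315. 182. 352. 219.] [ 0.545 -0.14   0.205]
work_needle 0.76 [358. 251. 392. 289.] [ 0.345 -0.258  0.205]
work_needle 0.66 [215. 265. 254. 307.] [0.296 0.142 0.205]
work_needle 0.64 [279. 245. 282. 255.] [0.399 0.013 0.205]
work_mount 0.97 [336. 241. 396. 293.] [ 0.358 -0.259  0.055]
work_mount 0.95 [298. 167. 356. 226.] [ 0.583 -0.135  0.055]
work_mount 0.82 [197. 256. 260. 305.] [0.31  0.177 0.055]
scene [[0.65, 0.619, -0.441, 1.042], [0.76, -0.541, 0.361, -0.444], [-0.015, -0.569, -0.822, 1.172], [0.0, 0.0, 0.0, 1.0]] 498.77911461658584 -0.0829761798486099
work_pad 0.52 [133. 250. 140. 258.] [ 0.308 -0.312  0.066]
disc_center 0.78 [242. 284. 263. 300.] [ 0.586 -0.152  0.063]
work_needle 0.8 [220. 267. 282. 319.] [ 0.644 -0.195  0.205]
work_needle 0.65 [246. 127. 302. 183.] [0.381 0.096 0.205]
work_needle 0.56 [132. 228. 187. 286.] [ 0.441 -0.294  0.205]
work_tab 0.56 [309. 121. 316. 128.] [0.363 0.247 0.203]
work_tab 0.48 [277. 252. 288. 258.] [ 0.616 -0.08   0.203]
work_tab 0.18 [313. 194. 321. 203.] [0.555 0.085 0.203]
work_mount 0.92 [248. 119. 319. 199.] [0.308 0.191 0.055]
work_mount 0.61 [131. 216. 206. 299.] [ 0.365 -0.252  0.055]
work_mount 0.59 [215. 248. 293. 337.] [ 0.586 -0.147  0.055]
work_mount 0.37 [338. 289. 353. 302.] [0.741 0.016 0.055]
```

View pics/top0.png

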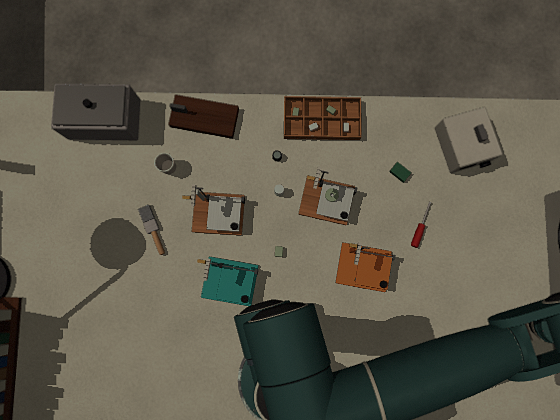

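View pics/scene0.png

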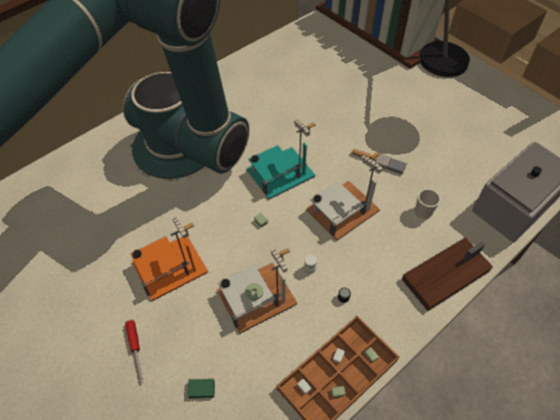

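The top view shows the work mount (white plate with jade disc, wooden base) at about px (330,200), with its pad at (344,215). The spare mount is at (220,213). The scene view agrees, with the disc at (254,291). The orange and turquoise mounts are look-alikes. I'll raise the arm and bring the wrist camera over the mount.

```bash
python3 -m handwheel '[[-1,0,0,60,0,0,0],[-1,0,0,60,0,0,0],[-1,0,0,60,0,0,0],[-1,30,50,0,0,0,0],[-1,35,55,0,0,0,0],[-1,35,55,0,0,0,0],[-1,35,55,0,0,0,0],[-1,35,55,0,0,0,0]]'
python3 - <<'E'
from h import *
from scipy.spatial.transform import Rotation as R
s=observe();print(s['tool_pos'],R.from_rotvec(s['tcp_rot']).as_matrix().round(3),s['time'],s['wrist_force'],s['opening'])
c=cam('wrist','w1.png');print(np.round(c['pose'],3),c['fx'],proj(c,[.522,-.193,.0665]),proj(c,[.585,-.151,.06]))
E
```

```text
time: 1.6
tool_pos: [0.3815, -0.3765, 0.3988]
tcp_rot: [-0.336, 2.044, -2.045]
wrist_force: [1.3, 0.1, 1.1]
opening: 0.0175
[ 0.38152293 -0.37651082  0.39881719] [[-0.947  0.     0.321]
 [-0.321 -0.    -0.947]
 [-0.    -1.     0.   ]] 1.6 [1.31434745 0.07871672 1.12051172] 0.017547044603560283
[[ 0.321 -0.91  -0.263  0.455]
 [-0.947 -0.308 -0.089 -0.352]
 [-0.     0.278 -0.961  0.564]
 [ 0.     0.     0.     1.   ]] 321.6090185270151 [189.81954997  32.27776105] [171.40076724 -29.18320182]
```

```bash
python3 -m handwheel '[[-1,45,45,0,0,0,0],[-1,45,45,0,0,0,0],[-1,45,45,0,0,0,0],[-1,45,45,0,0,0,0],[-1,0,0,0,0,0,0]]'
python3 - <<'E'
from h import *
s=observe();print(s['tool_pos'],s['qpos'])
c=cam('wrist','w2.png');print(np.round(c['pose'],3))
for t,z in (('work_pad',.0665),('disc_center',.0635),('work_needle',.205),('work_tab',.203),('work_mount',.055)):
    for r in look_for(t,'wrist')[:3]:
        b=r['box'];print(t,round(r['score'],2),np.round(b),at(c,(b[0]+b[2])/2,(b[1]+b[3])/2,z).round(3))
E
```

```text
time: 2.28
tool_pos: [0.5597, -0.1988, 0.3978]
tcp_rot: [-0.342, 2.044, -2.041]
wrist_force: [-0.3, -1.0, -0.4]
opening: 0.0003
[ 0.55972817 -0.19876262  0.39776043] [-3.84422276e-01 -5.04661920e-02  1.32473901e+00  5.37358386e-04
  1.86866617e+00  8.55340400e-01]
[[ 0.325 -0.908 -0.264  0.633]
 [-0.946 -0.313 -0.089 -0.174]
 [-0.002  0.279 -0.96   0.563]
 [ 0.     0.     0.     1.   ]]
work_pad 0.59 [ 39. 268.  55. 286.] [0.26  0.12  0.066]
work_pad 0.46 [265. 185. 277. 198.] [ 0.523 -0.19   0.067]
disc_center 0.74 [244. 128. 273. 157.] [ 0.588 -0.148  0.064]
work_needle 0.93 [220.  96. 307. 204.] [ 0.595 -0.163  0.205]
work_needle 0.65 [  0. 206.  72. 284.] [0.403 0.056 0.205]
work_tab 0.63 [175.  94. 201. 113.] [ 0.615 -0.073  0.203]
work_mount 0.97 [  2. 173.  98. 287.] [0.339 0.134 0.055]
work_mount 0.82 [178.  82. 319. 199.] [ 0.586 -0.133  0.055]
work_mount 0.68 [228. 228. 335. 315.] [ 0.393 -0.252  0.055]
```

View pics/w2.png

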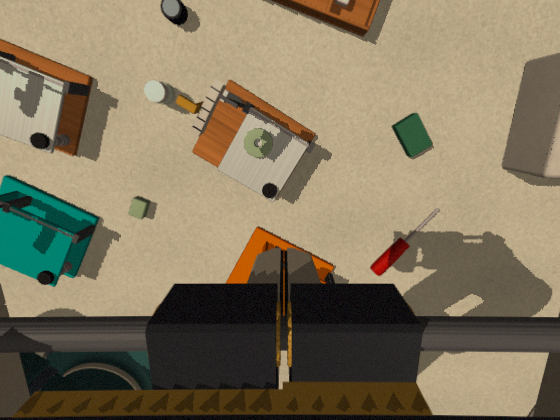

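Wrist view: disc at (258,142), pad at (270,191), brass tab at about (187,104). I'll enlarge the mount to find the needle bar, the tab and the yaw.

```bash
python3 - <<'E'
import cv2,numpy as np
a=cv2.imread('pics/w2.png')[75:210,165:325];b=cv2.imread('pics/scene0.png')[240:340,205:305]
a=cv2.resize(a,None,fx=3,fy=3,interpolation=2);b=cv2.resize(b,(300,300),interpolation=2)
o=np.zeros((405,780,3),np.uint8);o[:,:480]=a;o[:300,480:]=b;cv2.imwrite('pics/crop.png',o)
E
```

```text
(no output)
```

View pics/crop.png

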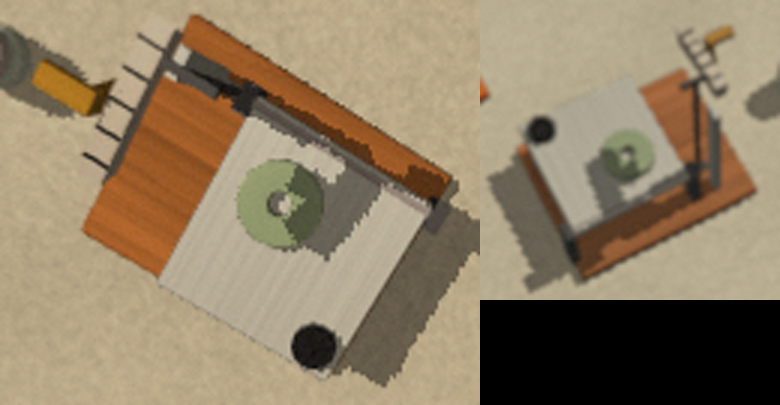

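```bash
cat > fit.py <<'E'
from h import *
from scipy.optimize import least_squares
c=cam('wrist'); sc=cam('scene')
f=lambda u,v:(165+u/3-.33,75+v/3-.33)
W=[((-.055,.052),(158,277)),((-.055,-.052),(325,378)),((.055,-.052),(428,212)),((.055,.052),(250,115))]
pts=np.array([at(c,*f(*p),.0585)[:2] for _,p in W]+[at(c,*f(314,346),.0665)[:2]])
m=np.array([q for q,_ in W]+[(-.04,-.036)])
def tr(p,q): 
    C,S=np.cos(p[2]),np.sin(p[2]); return np.array(p[:2])+q@np.array([[C,S],[-S,C]])
w=np.array([1,1,1,1,2])[:,None]
r=least_squares(lambda p:((tr(p,m)-pts)*w).ravel(),[.58,-.14,.2])
print(pts.round(4).tolist());print('pose',r.x.round(4),'res mm',(1000*(tr(r.x,m)-pts)).round(1).tolist())
p=r.x
def M(x,y,z): return np.array([*tr(p,np.array([x,y])),z])
print('pad',M(-.04,-.036,.0665))
# needle bar candidates
for ny in (.04,.05,.06,.07,.08):
    q=proj(c,M(.05,ny,.205)); qb=proj(c,M(.05,ny,.055)); s=proj(sc,M(.05,ny,.205)); sb=proj(sc,M(.05,ny,.055))
    print(ny,'crop',((q-[165,75])*3).round(),((qb-[165,75])*3).round(),'scene',(480+3*(s-[205,240])*[1,1]-[0,0]).round()[0],(3*(s[1]-240)).round(),sb.round(1))
for ny in (.08,.09,.1,.11):
  for th in (.11,.17,.23):
    k=M(.05-.15*np.sin(th),ny,.055+.15*np.cos(th)); s=proj(sc,k)
    print('tab',ny,th,((proj(c,k)-[165,75])*3).round(),480+(3*(s[0]-205)).round(),(3*(s[1]-240)).round())
E
python3 fit.py
```

```text
[[0.5296, -0.1022], [0.5058, -0.2019], [0.6062, -0.2248], [0.6223, -0.1244], [0.5224, -0.1907]]
pose [ 0.5674 -0.1635 -0.2049] res mm [[-5.4, 0.9], [-2.8, -1.2], [4.5, -0.8], [9.5, 0.7], [-1.5, 0.1]]
pad [ 0.52092493 -0.19056889  0.0665    ]
0.04 crop [234. 109.] [270. 117.] scene 663.0 92.0 [268.1 300. ]
0.05 crop [209.  94.] [253. 106.] scene 675.0 86.0 [271.7 298.1]
0.06 crop [184.  79.] [235.  95.] scene 687.0 81.0 [275.3 296.3]
0.07 crop [158.  63.] [217.  85.] scene 699.0 75.0 [278.9 294.5]
0.08 crop [133.  48.] [200.  74.] scene 711.0 69.0 [282.4 292.7]
tab 0.08 0.11 [112.  91.] 700.0 53.0
tab 0.08 0.17 [102. 114.] 695.0 44.0
tab 0.08 0.23 [ 93. 136.] 689.0 37.0
tab 0.09 0.11 [87. 76.] 712.0 47.0
tab 0.09 0.17 [77. 99.] 706.0 39.0
tab 0.09 0.23 [ 67. 121.] 701.0 31.0
tab 0.1 0.11 [61. 60.] 724.0 41.0
tab 0.1 0.17 [51. 84.] 718.0 33.0
tab 0.1 0.23 [ 42. 106.] 712.0 25.0
tab 0.11 0.11 [35. 45.] 736.0 35.0
tab 0.11 0.17 [25. 68.] 730.0 27.0
tab 0.11 0.23 [16. 91.] 724.0 20.0
```

```bash
cat > clr.py <<'E'
from h import *
t=cam('top'); 
p=np.array([.569,-.163]);yaw=-.21
def M(o,yaw,x,y): return np.array(o)+[x*np.cos(yaw)-y*np.sin(yaw),x*np.sin(yaw)+y*np.cos(yaw)]
obs={}
for n in [M(p,yaw,x,y) for x in (.05,.02) for y in (.047,.07)]+[M(p,yaw,x,y) for x in (.05,.0) for y in (.075,.11)]: obs[tuple(n)]='w'
for u,v in ((357,250),(352,255),(362,245),(362,262),(348,247)): print('or',u,v,at(t,u,v,.205).round(3)); obs[tuple(at(t,u,v,.205)[:2])]='o'
P=np.array([.5215,-.1905])
for a in np.arange(0,360,15):
    d=np.array([np.cos(np.radians(a)),np.sin(np.radians(a))])  # camera side dir; jaw perp
    j=np.array([-d[1],d[0]]); res={}
    for o,k in obs.items():
        r=np.array(o)-P; dx=max(abs(r@d)-.0375,0);dy=max(abs(r@j)-.094,0)
        res[k]=min(res.get(k,9),np.hypot(dx,dy)); res['cam'+k]=min(res.get('cam'+k,9),np.linalg.norm(r-.078*d))
    print(a,{k:int(v*1000) for k,v in res.items()})
E
python3 clr.py
python3 - <<'E'
import cv2
a=cv2.imread('pics/top0.png')[160:310,180:410];cv2.imwrite('pics/tc.png',cv2.resize(a,None,fx=3,fy=3,interpolation=2))
E
```

```text
or 357 250 [ 0.402 -0.207  0.205]
or 352 255 [ 0.387 -0.192  0.205]
or 362 245 [ 0.416 -0.221  0.205]
or 362 262 [ 0.367 -0.221  0.205]
or 348 247 [ 0.41  -0.181  0.205]
0 {'w': 26, 'camw': 69, 'o': 67, 'camo': 185}
15 {'w': 49, 'camw': 49, 'o': 67, 'camo': 187}
30 {'w': 63, 'camw': 31, 'o': 54, 'camo': 181}
45 {'w': 65, 'camw': 25, 'o': 34, 'camo': 172}
60 {'w': 60, 'camw': 37, 'o': 12, 'camo': 161}
75 {'w': 49, 'camw': 49, 'o': 16, 'camo': 147}
90 {'w': 28, 'camw': 67, 'o': 11, 'camo': 130}
105 {'w': 9, 'camw': 87, 'o': 11, 'camo': 112}
120 {'w': 7, 'camw': 107, 'o': 12, 'camo': 92}
135 {'w': 9, 'camw': 126, 'o': 15, 'camo': 72}
150 {'w': 4, 'camw': 144, 'o': 38, 'camo': 52}
165 {'w': 18, 'camw': 159, 'o': 56, 'camo': 37}
180 {'w': 26, 'camw': 169, 'o': 67, 'camo': 34}
195 {'w': 49, 'camw': 176, 'o': 67, 'camo': 31}
210 {'w': 63, 'camw': 180, 'o': 54, 'camo': 38}
225 {'w': 65, 'camw': 181, 'o': 34, 'camo': 55}
240 {'w': 60, 'camw': 179, 'o': 12, 'camo': 75}
255 {'w': 49, 'camw': 174, 'o': 16, 'camo': 95}
270 {'w': 28, 'camw': 166, 'o': 11, 'camo': 115}
285 {'w': 9, 'camw': 155, 'o': 11, 'camo': 132}
300 {'w': 7, 'camw': 141, 'o': 12, 'camo': 148}
315 {'w': 9, 'camw': 126, 'o': 15, 'camo': 162}
330 {'w': 4, 'camw': 108, 'o': 38, 'camo': 172}
345 {'w': 18, 'camw': 88, 'o': 56, 'camo': 180}
```

View pics/tc.png

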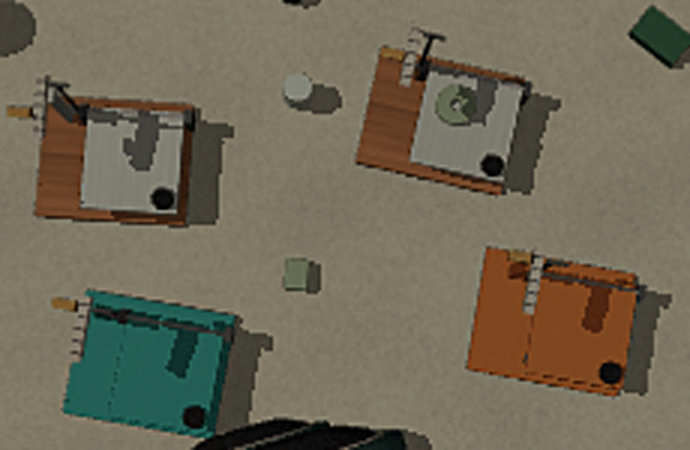

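The top crop shows the work needle's T-bar at px (324,171.5), the brass tab at (310.5,177.5) and the pad at (344,215). I'll turn the tool so the jaws lie along world y, tilt it slightly back from the needle, and descend above the pad.

```bash
python3 -m handwheel '[[-1,-19,4,-20,0,0,-0.165],[-1,-19,4,-20,0,0,-0.165],[-1,0,0,-40,0,-0.12,0],[-1,0,0,-50,0,0,0],[-1,0,0,-50,0,0,0],[-1,0,0,-40,0,0,0],[-1,0,0,0,0,0,0],[-1,0,0,0,0,0,0]]'
python3 - <<'E'
from h import *
s=observe();print(s['tool_pos'],s['wrist_force'],s['time'])
t=cam('top')
b=at(t,324.2,171.5,.207);k=at(t,310.5,177.5,.204);print('bar',b,'tab',k)
for y in (-.17,-.21,-.25):
    d=(k-b)[:2];print(y,d@[np.cos(y),np.sin(y)],d@[-np.sin(y),np.cos(y)])
print('pad top',at(t,180+492/3-.3,160+165/3-.3,.0665))
c=cam('wrist','w3.png')
for r in look_for('work_pad','wrist')[:3]:
    x=r['box'];print(r['score'],x,at(c,(x[0]+x[2])/2,(x[1]+x[3])/2,.0665))
T=s['tool_pos'];print('tcp proj',proj(c,T),'below',proj(c,[.5215,-.1905,.0665]))
sc=cam('scene','s3.png')
a=cv2.resize(cv2.imread('pics/s3.png')[230:340,200:300],(500,550),interpolation=2)
w=cv2.imread('pics/w3.png')[:, :]; w=cv2.resize(w,(300,225))
o=np.zeros((550,800,3),np.uint8);o[:,:500]=a;o[:225,500:]=w;cv2.imwrite('pics/v3.png',o)
E
```

```text
time: 3.72
tool_pos: [0.5202, -0.194, 0.1808]
tcp_rot: [0.136, 2.159, -2.161]
wrist_force: [0.5, 0.0, 0.9]
opening: 0.0006
[ 0.52015666 -0.19402241  0.18080554] [0.52677732 0.01426897 0.86657356] 3.725
bar [ 0.63116965 -0.11169911  0.207     ] tab [ 0.6132274  -0.07162237  0.204     ]
-0.17 -0.02446388125133682 0.03646351162563716
-0.21 -0.02590246430769307 0.03545605038270861
-0.25 -0.02729960894672136 0.03439186702272175
pad top [ 0.52240268 -0.18646448  0.0665    ]
0.56 [266.2, 208.3, 290.0, 233.6] [ 0.52316856 -0.1891956   0.0665    ]
tcp proj [283.43535684 263.66832117] below [279.54261946 222.74617272]
```

View pics/v3.png

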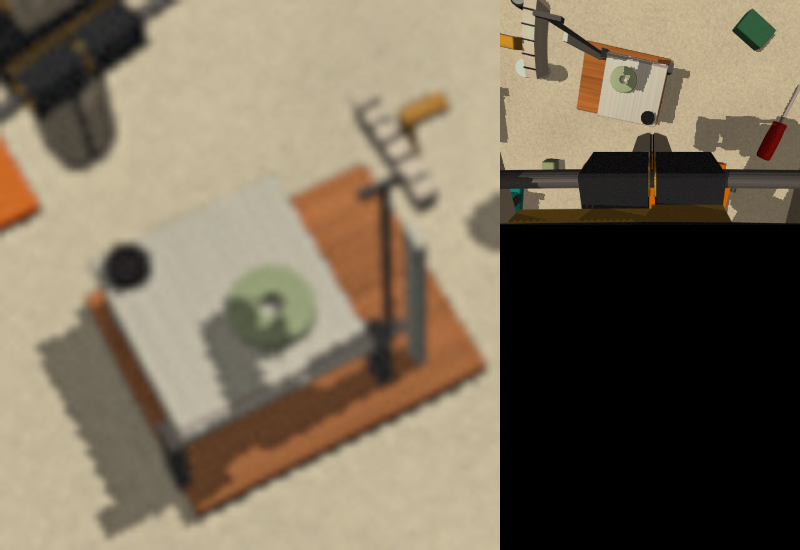

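The scene crop clearly shows the pad, the bar at (382,187) and the tab at (423,107). The offset is 25.5 mm, so the target tilt is about 0.17 rad, which matches the quoted range. Next I'll centre over the pad and come down to first contact.

```bash
python3 -m handwheel '[[-1,3,5,-40,0,0,0],[-1,0,0,-40,0,0,0],[-1,0,0,-24,0,0,0],[-1,0,0,-4,0,0,0],[-1,0,0,-4,0,0,0],[-1,0,0,-4,0,0,0],[-1,0,0,-4,0,0,0],[-1,0,0,0,0,0,0]]'
cat > chk.py <<'E'
from h import *
import sys
s=observe();print(s['tool_pos'].round(4) if hasattr(s['tool_pos'],'round') else s['tool_pos'],s['wrist_force'],s['time'])
n=sys.argv[1];cam('scene',n+'.png')
a=cv2.imread('pics/%s.png'%n)[225:345,195:305];cv2.imwrite('pics/%sc.png'%n,cv2.resize(a,(550,600),interpolation=2))
E
python3 chk.py p1
```

```text
time: 4.92
tool_pos: [0.5229, -0.1887, 0.059]
tcp_rot: [0.134, 2.16, -2.161]
wrist_force: [-2.0, -0.6, 4.3]
opening: 0.0004
[ 0.5229 -0.1887  0.059 ] [-1.97336533 -0.63945136  4.25106209] 4.925
```

View pics/p1c.png

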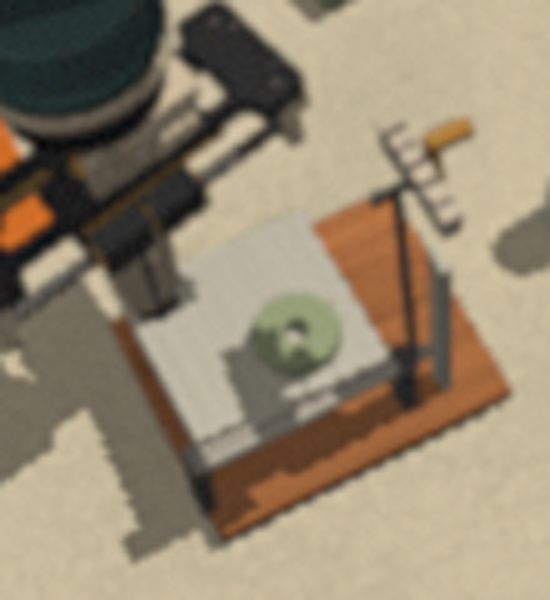

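Contact is made (4.3 N) and the bar has moved from (407,212) to (395,190), so the tilt is about 0.066. I'll work out the projected bar and tab pixels against tilt to set the final press.

```bash
python3 - <<'E'
from h import *
sc=cam('scene')
B=np.array([.631,-.112,.205]); y=-.21
X=np.array([np.cos(y),np.sin(y),0]);Y=np.array([-np.sin(y),np.cos(y),0]);Z=np.array([0,0,1])
cr=lambda p:((proj(sc,p)-[195,225])*5+2).round(1)
for th in (0,.03,.06,.09,.12,.15,.16,.17,.18,.19,.2):
    p=B-X*.15*np.sin(th)-Z*.15*(1-np.cos(th)); print(th,'bar',cr(p),'tab',cr(p+.036*Y),'z sink',round(1000*(.0115*(1-np.cos(th))+.09*np.sin(th)),1))
# top view tab check and observed tab
im=cv2.imread('pics/p1.png');h=cv2.cvtColor(im,cv2.COLOR_BGR2HSV)[240:262,275:295]
m=cv2.inRange(h,(12,120,110),(28,255,255));ys,xs=np.nonzero(m);print('brass centroid crop',(xs.mean()+80)*5+2,(ys.mean()+15)*5+2,len(xs),xs.min()+275,xs.max()+275,ys.min()+240,ys.max()+240)
E
```

```text
0 bar [406.4 211.2] tab [477.7 176.5] z sink 0.0
0.03 bar [401.5 203.4] tab [472.7 168.8] z sink 2.7
0.06 bar [396.6 195.8] tab [467.7 161.4] z sink 5.4
0.09 bar [391.8 188.4] tab [462.8 154.1] z sink 8.1
0.12 bar [387.1 181.2] tab [457.9 147. ] z sink 10.9
0.15 bar [382.4 174.2] tab [453.1 140.2] z sink 13.6
0.16 bar [380.8 171.9] tab [451.5 137.9] z sink 14.5
0.17 bar [379.2 169.6] tab [449.9 135.7] z sink 15.4
0.18 bar [377.7 167.4] tab [448.3 133.5] z sink 16.3
0.19 bar [376.1 165.2] tab [446.7 131.4] z sink 17.2
0.2 bar [374.6 163. ] tab [445.1 129.2] z sink 18.1
brass centroid crop 447.68965517241384 134.0689655172414 29 280 288 249 254
```

```bash
python3 -m handwheel '[[-1,0,0,-2,0,0,0],[-1,0,0,-2,0,0,0],[-1,0,0,-2,0,0,0],[-1,0,0,-1,0,0,0],[-1,0,0,-1,0,0,0],[-1,0,0,0,0,0,0],[-1,0,0,0,0,0,0]]'
python3 chk.py p2
```

```text
time: 5.9
tool_pos: [0.523, -0.1887, 0.0511]
tcp_rot: [0.134, 2.16, -2.161]
wrist_force: [-1.9, -0.8, 6.9]
opening: 0.0002
[ 0.523  -0.1887  0.0511] [-1.93247516 -0.78612081  6.94483703] 5.9
```

View pics/p2c.png

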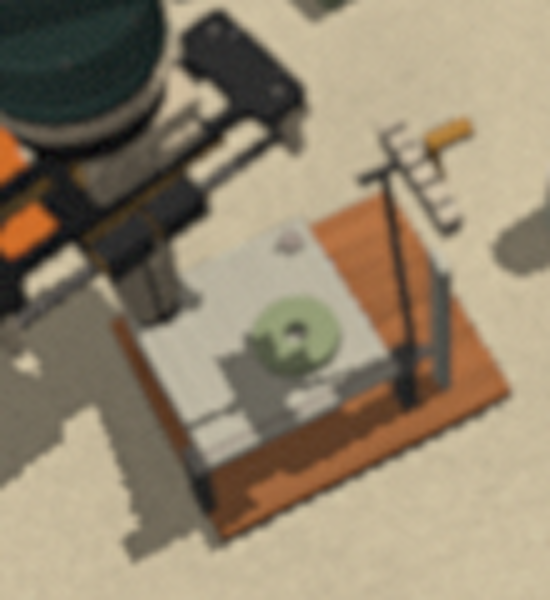

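The bar centre is at about (377,172), so the tilt is about 0.16, roughly 2.5 mm short of the tab (448,134). I'll press 1.5 mm more and hold.

```bash
python3 -m handwheel '[[-1,0,0,-0.8,0,0,0],[-1,0,0,-0.7,0,0,0],[-1,0,0,0,0,0,0],[-1,0,0,0,0,0,0],[-1,0,0,0,0,0,0],[-1,0,0,0,0,0,0],[-1,0,0,0,0,0,0],[-1,0,0,0,0,0,0]]'
python3 chk.py p3
```

```text
time: 6.95
tool_pos: [0.523, -0.1887, 0.0497]
tcp_rot: [0.134, 2.16, -2.161]
wrist_force: [-2.1, 0.1, 6.9]
opening: 0.0004
[ 0.523  -0.1887  0.0497] [-2.07640147  0.05589635  6.93875313] 6.95
```

View pics/p3c.png

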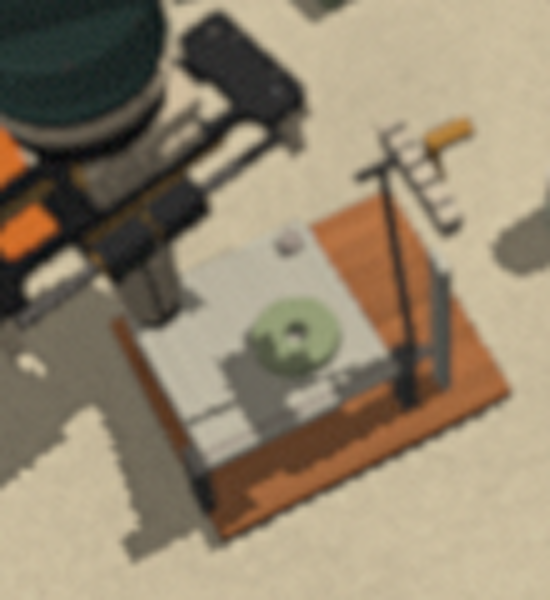

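The bar at about (375,169) plus the 36 mm offset lands on the tab within about 1 px. I'll hold a bit longer, then let go gently.

```bash
python3 -m handwheel '[[-1,0,0,0,0,0,0],[-1,0,0,0,0,0,0],[-1,0,0,0,0,0,0],[-1,0,0,0,0,0,0],[-1,0,0,0,0,0,0],[-1,0,0,0,0,0,0],[-1,0,0,0,0,0,0],[-1,0,0,0,0,0,0]]'
python3 -m handwheel '[[-1,0,0,3,0,0,0],[-1,0,0,3,0,0,0],[-1,0,0,3,0,0,0],[-1,0,0,4,0,0,0],[-1,0,0,5,0,0,0],[-1,0,0,20,0,0,0],[-1,0,0,30,0,0,0],[-1,0,0,40,0,0,0]]'
python3 -m handwheel '[[-1,0,0,50,0,0,0],[-1,0,0,50,0,0,0],[-1,0,0,0,0,0,0],[-1,0,0,0,0,0,0],[-1,0,0,0,0,0,0],[-1,0,0,0,0,0,0],[-1,0,0,0,0,0,0],[-1,0,0,0,0,0,0]]'
python3 chk.py p4
```

```text
time: 8.0
tool_pos: [0.523, -0.1888, 0.0497]
tcp_rot: [0.134, 2.16, -2.161]
wrist_force: [-2.0, -1.9, 7.5]
opening: 0.0003
time: 9.0
tool_pos: [0.5223, -0.1884, 0.1586]
tcp_rot: [0.132, 2.162, -2.161]
wrist_force: [0.5, -0.4, 0.2]
opening: 0.0002
time: 10.0
tool_pos: [0.5226, -0.1886, 0.257]
tcp_rot: [0.133, 2.161, -2.161]
wrist_force: [0.1, -0.5, 0.1]
opening: 0.0004
[ 0.5226 -0.1886  0.257 ] [ 0.14910825 -0.45595529  0.13905144] 10.0
```

View pics/p4c.png

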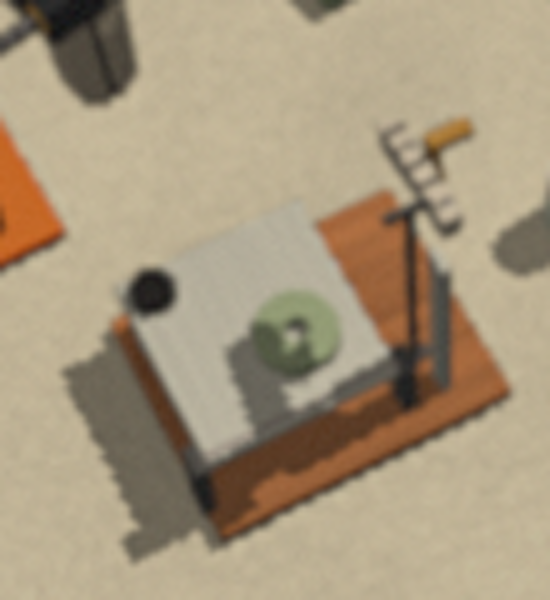

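The bar is back at its rest position (407,212). The disc is at (295,333), the same as before, the tab hasn't moved, and the arm is clear.

```bash
python3 -c "
from plant import *
print(job_done())"
```

```text
the job is handed in; nothing more can be done
None
```

I pressed the work mount's pad with the closed fingertips until the needle lined up with the brass tab, held it there, then released it and handed the job in; no verdict was reported.

- **Press:** The tilt was about 0.17 rad with 7 N on the pad. In the scene picture the bar lined up with the tab to about 1 px (roughly 1 mm). I held it there for about 2 s, and no picture or force reading showed the needle going past the tab.
- **Release:** The last picture shows the needle back at its rest position and the disc and tab where they were at the start. The wrist force was near 0, and the arm was clear with the tool 0.26 m above the bench.
- **Other things on the bench:** I only pressed the work mount. I did not measure the spare mount or the loose items again at the end.
- **Disagreement:** The disc measured about 25 mm off the plate's middle, towards the far side, although the description puts it in the middle. It lay that way from the start and did not visibly move. The plate's fitted outline was also a few mm off the stated size, up to 9.5 mm at the far corner hidden by the hinge. The pad position agreed to within about 4 mm across views.

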